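# Set the hotplate knob past its safety stop

### The arm

A 6-joint arm with a two-finger parallel gripper is mounted at the origin on a cart in front of the work surface, level with it; the furniture and walls round the work are solid. World frame = base frame: x ahead of the robot, y to its left, z up, the work surface at z = 0. Lengths are in m, angles in rad, forces in N, time in s.
With the tool pointing down it reaches from about 0.25 to 0.8 m from the base axis. Payload 8.5 kg.
Tool frame: the origin (TCP) lies on the mounting face of the last link; the fingertips stand 173 mm ahead of it and the grasp point (between the pads) lies 155 mm ahead of it; z points along the fingers, y is the direction in which the jaws open and shut (so a half turn about z gives the same grasp; the last joint's range is limited). The gripper opens to 85 mm and grips with 20 to 120 N. Pads are 22 mm wide; open, the fingers measure 114 mm over their backs; the gripper's body (76 mm by 85 mm) begins 54 mm behind the grasp point. The pads swing forward as they close: fully open they stand 13 mm farther back than shut.
Start: joints at [-1.343, 0.238, -0.013, 1.319, 0, 1.571], TCP at [0.119, -0.511, 0.405] pointing down, gripper open.
Joint ranges: [-2.66, 2.66], [-1.03, 1.9], [-1.14, 1.46], [-1.82, 2.27], [-1.45, 1.34], [-3.14, 3.14]. Speed limits (rad/s): [2.22, 2.22, 2.79, 3.14, 3.14, 3.14].

### API

Orientations are given as a unit quaternion [x, y, z, w].
In Python, from cell import get_state, viewer, hand_in gives the robot as it stands.
- The arm moves only by the tool send_rows, never from a script. Its argument "commands" is a list of rows, each a list of 7 numbers: the shift along the tool's x, y, z in cm, then the turn, a rotation vector about the tool's x, y, z in degrees, then the gripper's target within -1 to 1 (shut at 1, half-way at 0, fully open at -1). A call has 1 to 20 rows; each row shifts and turns the pose as measured when the row begins, along the tool's axes as they then stand; what a row does not reach is not made up. A row lasts 1/8 s, in which the tool goes at most 62.5 mm and 10.7 degrees, less where a joint would pass 70% of its speed; a pose out of reach is approached as far as the arm can. A call is refused whole if a number of a shift passes 6.25 or a number of a turn 10.7, either way. A call with a gripper value outside its range is refused whole. The fingers move at their own pace and stop on an object; the grip force is fixed at half the most. Time passes only in rows, so rows that do not move let the fingers close. It gives the time, the measured TCP pose, the force and the opening at its end, in the units of the state.
- get_state(): the state, without advancing time (a new reading comes with each control period).
- viewer.read_camera(name): name is "scene" or "top"; returns a dict with "image" (400x640x3 uint8, blue, green, red), "mtx" (3x3 intrinsics, pixels), "distortion" ([k1, k2, p1, p2, k3] as OpenCV has them; the pictures are not rectified), "rvec" (rotation vector, rad) and "tvec" (3), from world to camera coordinates, as OpenCV has them. Camera axes: x right, y down, z forward; pixel columns grow to the right and rows downward; lengths in m; the calibration is good to about 2 mm. A picture is of the moment at which its call begins. There is no depth.
- hand_in(): hands the job in, once; it reports no verdict.
The state is a dict: "time": time; "qpos": joint angles; "joint_velocities": joint speeds; "effort": joint torques, N m; "eef_pos": TCP position; "tool_rot": TCP orientation; "wrist_force": force on the tool from outside, world axes, zero at the start; "ft_torque": the same for the moment, N m; "finger_gap": opening from 0.0 (shut) to 1.0 (fully open).
Only numpy, scipy, OpenCV 4.12 (cv2) and the standard library are available. Lean on these libraries where they do the work, as an engineer would, in place of code of your own. Each camera call takes 0.05 s, during which the arm holds its last target.

### The job

Switch on the hotplate under the steel saucepan: turn the knob in front of that plate clockwise until you feel its hidden safety stop, push the knob in there, turn it on past the stop until its white pointer is at the orange dot, and let it spring out again. Do not force the knob against the stop or ram it down where it will not go in. Leave the other knob off, and leave the saucepan and the little bowl standing where they are.

Things in the scene. Friction and masses are not known exactly. Their poses are not given: they have to be found in the camera images.
- hob: White tabletop hotplate, 300 mm deep (x) by 400 mm wide (y), deck 55 mm above the worktop; fixed. Origin: centre of its underside, on the worktop. Its own +x points to its back (away from the robot at yaw 0), +y to its left, z up. Two round dark plates 150 mm across at x +40 mm, y +100 (left) and -100 (right); a knob in front of each at x -112 mm, y +100 and -100.
- left_plate (a point): Centre of the top face of the left plate, 65 mm above the worktop.
- right_plate (a point): Centre of the top face of the right plate, 65 mm above the worktop.
- left_knob (a joint): Angle of the left knob (rad): 0 = off, white pointer to the hotplate's back; grows clockwise seen from above; orange dot at 2.0; range 0 to 2.9. Starts at 0 to 0.1. Friction 0.04 N m. A hidden safety stop, anywhere from 0.6 to 1.05 and different for each knob and day, blocks it while it stands out. Once past, it springs out when let go and stays at its angle.
- right_knob (a joint): Angle of the right knob (rad): 0 = off, white pointer to the hotplate's back; grows clockwise seen from above; orange dot at 2.0; range 0 to 2.9. Starts at 0 to 0.1. Friction 0.04 N m. A hidden safety stop, anywhere from 0.6 to 1.05 and different for each knob and day, blocks it while it stands out. Once past, it springs out when let go and stays at its angle.
- left_press (a joint): How far the left knob is pushed in (m): 0 = out, 0.0075 = fully in; spring 5 N to start, 9.5 N fully in. A ledge keeps it from going in (it gives at most 3 mm) until it is within about 0.28 rad of its stop. In by more than 6 mm it turns on under the stop; keep it in until 0.4 rad past the stop, or it catches there.
- right_press (a joint): How far the right knob is pushed in (m): 0 = out, 0.0075 = fully in; spring 5 N to start, 9.5 N fully in. A ledge keeps it from going in (it gives at most 3 mm) until it is within about 0.28 rad of its stop. In by more than 6 mm it turns on under the stop; keep it in until 0.4 rad past the stop, or it catches there.
- left_grip (a point): Point on the left knob's axis in its grip bar, 6 mm below the bar's top, 22 mm above its skirt, 94 mm above the worktop when out; moves with the knob. x runs along the bar to the white pointer end, z up. Black knob: upright bar 44 long, 12 thick, 28 high on a round skirt 48 across, 8 high, 9 mm above the deck.
- right_grip (a point): The same point on the right knob.
- left_mark (a point): Centre of the orange dot on the deck beside the left knob, 29.5 mm from the knob's axis, 56.6 mm above the worktop.
- right_mark (a point): Centre of the orange dot on the deck beside the right knob.
- saucepan_center (a point): Steel saucepan, 146 mm across and 50 mm high, with a black handle (to 173 mm from its centre, pointing to the back). It stands on one of the two plates. Point: on its axis, 25 mm above its underside.
- bowl_center (a point): Small cream bowl, 85 mm across and 38 mm high, standing on the other plate. Point: on its axis, half-way up.
Things that resemble listed ones, but are neither listed nor needed, are in the scene too. Of the things that look like the part that bears bowl_center, the larger one is meant.

How it is judged:
By the outcome, as a careful person would: the job done as asked, in the order asked, and still so for the second after the job is handed in, with the robot touching nothing.
It also fails if it takes over 48 s, if anything falls off the work surface, if the arm or the gripper's body presses on something with over 40 N, if the wrist force passes 120 N, or if a joint passes its speed limit or range.

## Working session

There is one attempt and no reset: what is moved stays moved. The work goes in short steps, Python scripts to look and compute and a tool call to move; the robot and the scene stay as the last step left them, time stands still between calls to the robot, and variables do not carry over. Pictures are saved under pics/ and viewed, and the job is handed in when it is done.

Besides the shell and the picture viewer there is one more tool, called after "Emit:" as name([rows], argument=value, ...), one row to a line, values as JSON. send_rows: Moves the arm, as the interface text tells. Its arguments: {"type":"object","properties":{"commands":{"type":"array","items":{"type":"array","items":{"type":"number"}}}},"required":["commands"]}

```bash
mkdir -p pics; ls; python3 - <<'E'
from cell import get_state, viewer
import cv2
print(get_state())
for n in ("scene","top"):
    d=viewer.read_camera(n); cv2.imwrite(f"pics/{n}0.png",d["image"])
    print(n,d["mtx"],d["distortion"],d["rvec"],d["tvec"])
E
```

```text
pics
{'time': 0.0, 'qpos': array([-1.34298883e+00,  2.38763233e-01, -1.42539990e-02,  1.31917011e+00,
        2.64592349e-05,  1.57081251e+00]), 'joint_velocities': array([ 0.00035273, -0.00133166, -0.00272624, -0.00036195, -0.00046856,
        0.00133524]), 'effort': array([-1.83677883e-03, -5.38778365e+01,  3.46438265e+01,  1.83304207e-02,
       -1.40317547e-04,  1.23415373e-05]), 'eef_pos': array([ 0.11853403, -0.51127752,  0.40408674]), 'tool_rot': array([ 9.93520659e-01,  1.13649534e-01, -6.59112227e-05, -6.92501823e-04]), 'wrist_force': array([ 1.10917639, -0.38809376,  0.22688696]), 'ft_torque': array([ 0.05778622, -0.0174751 , -0.00829289]), 'finger_gap': 1.001032107322043}
scene [[496.23334696   0.         321.7916557 ]
 [  0.         496.23334696 199.38204256]
 [  0.           0.           1.        ]] [-0.07836798  0.          0.          0.          0.        ] [ 0.62489598 -2.46252026  1.40425947] [0.52977044 0.08610176 1.10149249]
top [[437.59436002   0.         324.12527678]
 [  0.         437.59436002 191.42134424]
 [  0.           0.           1.        ]] [0.01115163 0.         0.         0.         0.        ] [ 2.27332191 -1.89929437  0.21312716] [0.1514251  0.53530496 0.82336144]
```

View pics/scene0.png

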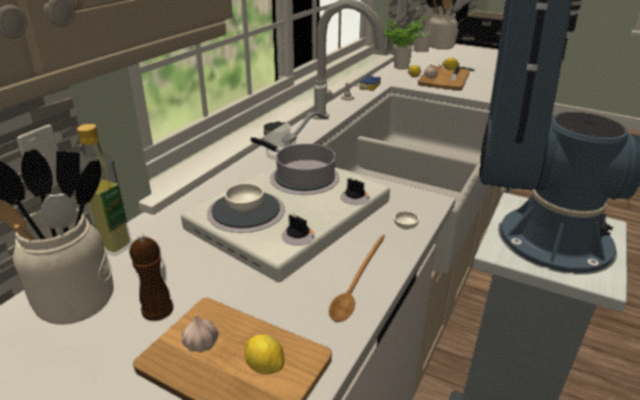

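View pics/top0.png

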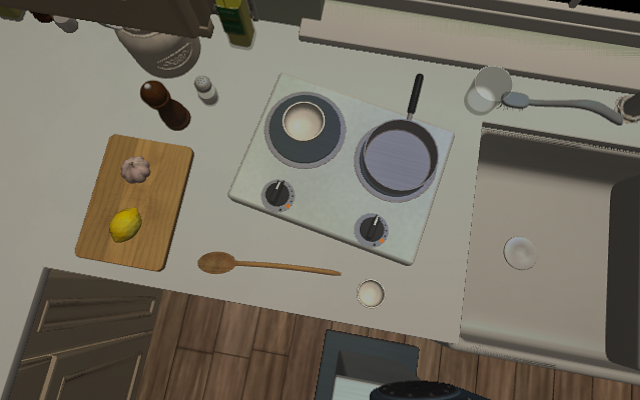

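The scene view shows the pan at (305,165) and the bowl at (245,198). The top view shows the pan at (400,157), the bowl at (303,121) on the other plate, knobs at (279,195) and (372,229), and a decoy small bowl at (370,293). I'll enlarge the hob next.

```bash
cat > h.py <<'E'
import numpy as np, cv2
from cell import get_state, viewer
from scipy.spatial.transform import Rotation as R
def cam(n):
    d=viewer.read_camera(n); d["R"]=cv2.Rodrigues(np.array(d["rvec"],float))[0]; return d
def ray(d,uv,z):
    p=cv2.undistortPoints(np.array([[uv]],float),np.array(d["mtx"]),np.array(d["distortion"]))[0,0]
    v=d["R"].T@np.array([p[0],p[1],1]); c=-d["R"].T@np.ravel(d["tvec"]); return c+v*(z-c[2])/v[2]
def proj(d,P):
    return cv2.projectPoints(np.array(P,float).reshape(-1,1,3),np.array(d["rvec"],float),np.array(d["tvec"],float),np.array(d["mtx"]),np.array(d["distortion"]))[0][:,0]
E
python3 - <<'E'
from h import *
d=cam("top")
im=d["image"]
print("campos",-d["R"].T@np.ravel(d["tvec"]))
print(proj(d,[[.5,0,0],[.6,0,0],[.5,.1,0]]))
cv2.imwrite("pics/t_hob.png",cv2.resize(im[60:270,220:460],None,fx=3.3,fy=2.8 if 0 else 2.85,interpolation=cv2.INTER_CUBIC))
cv2.imwrite("pics/t_knob.png",cv2.resize(im[200:260,335:415],None,fx=10,fy=10,interpolation=cv2.INTER_CUBIC))
s=cam("scene")
cv2.imwrite("pics/s_knob.png",cv2.resize(s["image"][165:215,320:390],None,fx=11,fy=11,interpolation=cv2.INTER_CUBIC))
# rough points
for nm,uv,z in [("pan plate",(397,160),.065),("bowl plate",(305,130),.065),("Rknob top",(372,229),.1),("Lknob top",(279,195),.1),("orangeR",(382,240),.0566)]:
    print(nm,ray(d,uv,z))
E
```

```text
campos [0.3070064  0.20921627 0.92161849]
[[437.00712766 217.50179916]
 [442.59424097 172.87090914]
 [390.47643474 209.27338129]]
pan plate [0.58988187 0.1094073  0.065     ]
bowl plate [0.62021609 0.30626594 0.065     ]
Rknob top [0.43538283 0.14069391 0.1       ]
Lknob top [0.46855469 0.32667878 0.1       ]
orangeR [0.42406885 0.1142676  0.0566    ]
```

View pics/t_knob.png

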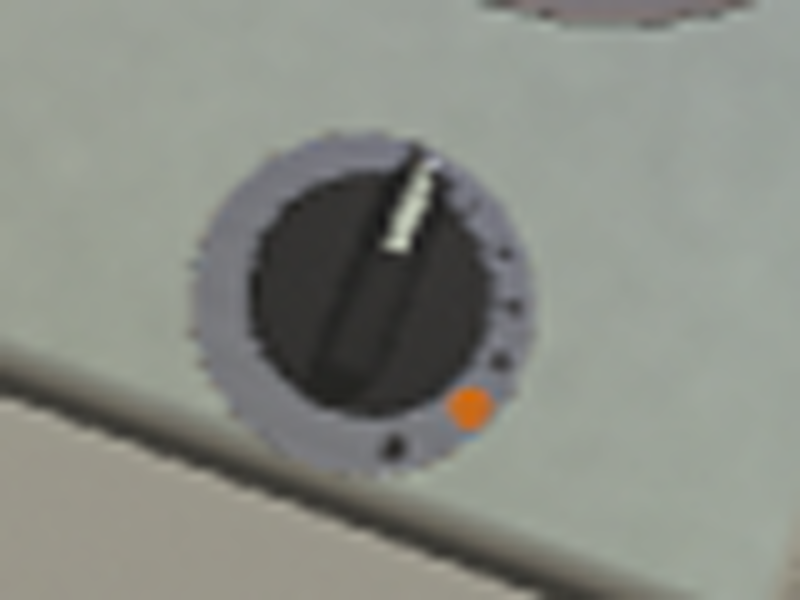

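View pics/t_hob.png

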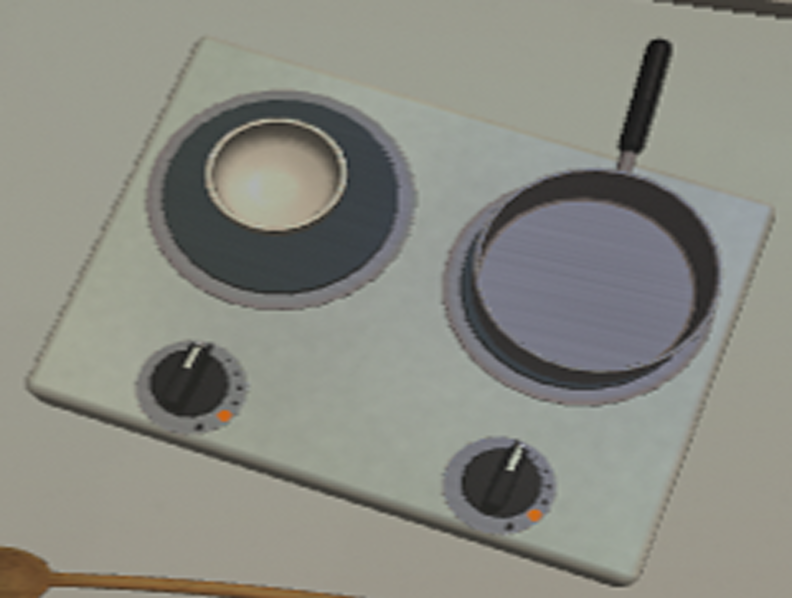

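View pics/s_knob.png

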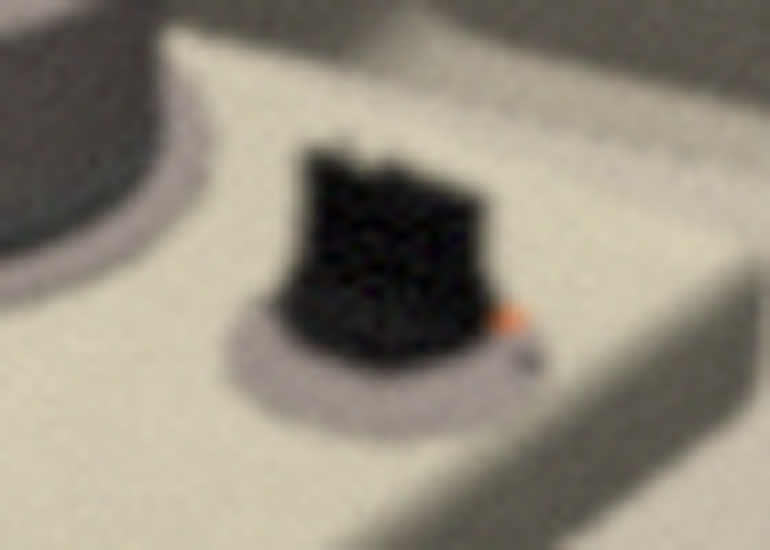

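```bash
cat >> h.py <<'E'
def orange(d,box):
    x0,y0,x1,y1=box; hsv=cv2.cvtColor(d["image"],cv2.COLOR_BGR2HSV)[y0:y1,x0:x1].astype(int)
    w=((hsv[...,0]>5)&(hsv[...,0]<20)&(hsv[...,1]>110)&(hsv[...,2]>90))*(hsv[...,1]-60.)
    ys,xs=np.mgrid[y0:y1,x0:x1]; return np.array([(xs*w).sum(),(ys*w).sum()])/w.sum(),(w>0).sum()
E
python3 - <<'E'
from h import *
from scipy.optimize import least_squares
t=cam("top");s=cam("scene")
oR,n1=orange(t,(374,232,390,248)); oL,n2=orange(t,(280,195,296,212))
sR,n3=orange(s,(360,188,375,200)); sL,n4=orange(s,(303,222,320,245))
print(oR,n1,oL,n2,sR,n3,sL,n4)
print("R dot",ray(t,oR,.0566),ray(s,sR,.0566)); print("L dot",ray(t,oL,.0566),ray(s,sL,.0566))
o=np.array([220,60.]);f=np.array([3.3,2.85])
ringR=np.array([364,303])/10+[335,200]-.45; ringL=np.array([192,386])/f+o-.35
skR=np.array([370,293])/10+[335,200]-.45
plR=np.array([581.5,282.5])/f+o-.35; plL=np.array([282,200])/f+o-.35
D=np.array([29.5*np.cos(2),-29.5*np.sin(2)])/1000
obs=[(t,oR,[-.112+D[0],-.1+D[1],.0566],1),(t,oL,[-.112+D[0],.1+D[1],.0566],1),(s,sR,[-.112+D[0],-.1+D[1],.0566],.5),(s,sL,[-.112+D[0],.1+D[1],.0566],.5),
(t,ringR,[-.112,-.1,.0555],.7),(t,ringL,[-.112,.1,.0555],.5),(t,skR,[-.112,-.1,.072],.7),(t,plR,[.04,-.1,.056],.4),(t,plL,[.04,.1,.056],.4)]
def W(p,P): c,q=np.cos(p[2]),np.sin(p[2]); return [p[0]+c*P[0]-q*P[1],p[1]+q*P[0]+c*P[1],P[2]]
def res(p): return np.concatenate([w*(proj(d,W(p,P))[0]-uv) for d,uv,P,w in obs])
r=least_squares(res,[.55,.2,-.15],loss='soft_l1')
print(r.x); print(np.round([np.r_[proj(d,W(r.x,P))[0]-uv] for d,uv,P,w in obs],2))
print("R knob",W(r.x,[-.112,-.1,.094]),"L",W(r.x,[-.112,.1,.094]),"pan plate",W(r.x,[.04,-.1,.065]))
c=W(r.x,[-.112,-.1,0])
# pointer: white stripe ends at z .1
for uv in [(430,160),(395,248),(415,150),(345,395)]:
    print(ray(t,np.array(uv)/10+[335,200]-.45,.1)[:2]-c[:2])
st=get_state(); print(R.from_quat(st["tool_rot"]).as_matrix())
E
```

```text
[381.51735358 240.27874187] 14 [287.54908486 205.37326678] 13 [365.44982699 193.50865052] 4 [310.32258065 231.33290323] 9
R dot [0.42335393 0.11512394 0.0566    ] [0.42300006 0.11807805 0.0566    ]
L dot [0.45920469 0.31167284 0.0566    ] [0.45897482 0.31529999 0.0566    ]
[ 0.5685329   0.21735837 -0.18116074]
[[ 0.07 -0.03]
 [-0.   -0.13]
 [ 0.36 -0.62]
 [ 0.64 -0.92]
 [-0.19 -0.07]
 [-0.31  0.1 ]
 [ 0.08 -0.22]
 [-0.72  2.31]
 [-0.47 -0.98]]
R knob [np.float64(0.44034860812946963), np.float64(0.13917405068856661), 0.094] L [np.float64(0.47638289650506316), np.float64(0.33590109524844547), 0.094] pan plate [np.float64(0.5898611619949776), np.float64(0.11178799152311555), 0.065]
[ 0.02233404 -0.00490432]
[ 0.004474   -0.00093575]
[ 0.02373155 -0.00180635]
[-0.02471937  0.00405209]
[[ 9.74173183e-01  2.25802117e-01 -1.11480872e-04]
 [ 2.25802145e-01 -9.74173081e-01  4.47054098e-04]
 [-7.65590262e-06 -4.60680734e-04 -9.99999894e-01]]
```

Candidates in the top view:
- Knob at (279,195) is in front of the bowl's plate, so it stays off.
- Knob at (372,229) is in front of the pan's plate and is the one I want (the right knob). The close crop confirms it, with the dot at (381.5,240.3) and the pointer at back/off.
- The small bowl at (370,293) is a decoy.

The knob axis works out at about (0.440, 0.139) and the hob yaw at about -0.181. I'll start with a move towards it.

Emit:
send_rows([
  [0,0,0,0,0,10,-1],
  [0,0,0,0,0,-10,-1],
  [3.2,-4,0,0,0,0,-1],
  [3.2,-4,0,0,0,0,-1],
  [3.2,-4,0,0,0,0,-1],
  [3.2,-4,0,0,0,0,-1],
  [3.2,-4,0,0,0,0,-1],
  [3.2,-4,0,0,0,0,-1],
  [3.2,-4,0,0,0,0,-1],
  [3.2,-4,0,0,0,0,-1],
])

```text
time: 1.55
eef_pos: [0.3004, -0.1348, 0.4041]
tool_rot: [0.994, 0.108, 0.002, 0.001]
wrist_force: [0.8, -1.2, -0.2]
finger_gap: 0.996
```

```bash
cat >> h.py <<'E'
K=np.array([.4403,.1393]); HY=-.181
def rep(target=None,zt=None,yaw=None):
    s=get_state(); M=R.from_quat(s["tool_rot"]).as_matrix(); 
    print("t %.2f"%s["time"],"pos",np.round(s["eef_pos"],4),"yaw %.4f"%np.arctan2(M[1,0],M[0,0]),"tilt",np.round(M[:2,2],4),"q",np.round(s["qpos"],3),"F",np.round(s["wrist_force"],2),"T",np.round(s["ft_torque"],3),"gap %.3f"%s["finger_gap"])
    if target is not None:
        d=np.r_[target,zt]-s["eef_pos"]; print("shift tool cm",np.round(M.T@d*100,2))
E
python3 -c "
from h import *
rep(K,.40)"
```

```text
t 1.55 pos [ 0.3004 -0.1348  0.4041] yaw 0.2169 tilt [ 0.0032 -0.0007] q [-4.220e-01 -1.030e-01 -3.900e-01  1.281e+00  1.000e-03  2.503e+00] F [ 0.8  -1.15 -0.17] T [-0.025 -0.086 -0.052] gap 0.996
shift tool cm [ 19.56 -23.76   0.44]
```

Emit:
send_rows([
  [0,0,0,0,0,-10.4,-1],
  [0,0,0,0,0,-10.4,-1],
  [0,0,0,0,0,-10.4,-1],
  [0,0,0,0,0,-10.4,-1],
  [0,0,0,0,0,-10.4,-1],
  [0,0,0,0,0,-10.4,-1],
  [0,0,0,0,0,-10.4,-1],
  [0,0,0,0,0,-10.4,-1],
  [0,0,0,0,0,-10.4,-1],
  [0,0,0,0,0,-10.4,-1],
  [0,0,0,0,0,-10.4,-1],
  [0,0,0,0,0,-10.4,-1],
  [0,0,0,0,0,-10.4,-1],
  [0,0,0,0,0,-10.4,-1],
  [0,0,0,0,0,-10.4,-1],
])

```text
time: 3.42
eef_pos: [0.3008, -0.1297, 0.405]
tool_rot: [0.056, 0.998, -0.001, 0.003]
wrist_force: [-0.1, 0.2, -0.5]
finger_gap: 1.0
```

```bash
python3 -c "
from h import *
rep(K,.32)"
```

```text
t 3.42 pos [ 0.3008 -0.1297  0.405 ] yaw 3.0295 tilt [ 0.0063 -0.0015] q [-4.070e-01 -1.080e-01 -3.920e-01  1.281e+00  1.000e-03 -2.950e-01] F [-0.07  0.22 -0.48] T [ 0.036 -0.071  0.028] gap 1.000
shift tool cm [-10.8   28.3    8.55]
```

Emit:
send_rows([
  [0,0,0,0,0,5,-1],
  [-1.05,3.5,0,0,0,0,-1],
  [-1.05,3.5,0,0,0,0,-1],
  [-1.05,3.5,0,0,0,0,-1],
  [-1.05,3.5,0.5,0,0,0,-1],
  [-1.05,3.5,1,0,0,0,-1],
  [-1.05,3.5,1,0,0,0,-1],
  [-1.05,3.5,1,0,0,0,-1],
  [-1.05,3.5,1,0,0,0,-1],
  [0,0,0,0,0,0,-0.3],
  [0,0,0,0,0,0,-0.3],
])

```text
time: 4.8
eef_pos: [0.4428, 0.1362, 0.3599]
tool_rot: [0.1, 0.995, -0.001, 0.005]
wrist_force: [-0.2, 0.2, 0.4]
finger_gap: 0.651
```

```bash
cat >> h.py <<'E'
def rep(zg=None,K=K):
    s=get_state(); M=R.from_quat(s["tool_rot"]).as_matrix(); g=s["eef_pos"]+M[:,2]*.155
    yaw=np.arctan2(M[1,0],M[0,0]); kn=(HY-(yaw-np.pi)+np.pi)%(2*np.pi)-np.pi
    print("t %.2f"%s["time"],"grasp",np.round(g,4),"yaw %.4f knob-angle-if-held %.4f"%(yaw,kn),"tilt",np.round(M[:2,2],4),"q1,q6",np.round(s["qpos"][[0,5]],3),"F",np.round(s["wrist_force"],2),"T",np.round(s["ft_torque"],3),"gap %.3f"%s["finger_gap"])
    if zg is not None:
        z=M[:,2]; c=np.cross(z,[0,0,-1]); print("to-knob shift tool cm",np.round(M.T@(np.r_[K,zg]-g)*100,2),"untilt deg",np.round(np.degrees(M.T@c),2))
E
python3 -c "
from h import *
rep(.094)
for n in ('top','scene'):
    cv2.imwrite(f'pics/{n}1.png',cam(n)['image'])
"
```

```text
t 4.80 grasp [0.4443 0.1358 0.2049] yaw 2.9410 knob-angle-if-held 0.0196 tilt [ 0.0098 -0.0029] q1,q6 [0.3   0.501] F [-0.2   0.19  0.42] T [-0.052  0.     0.017] gap 0.651
to-knob shift tool cm [ 0.57  0.28 11.09] untilt deg [-0.05  0.59  0.  ]
```

View pics/scene1.png

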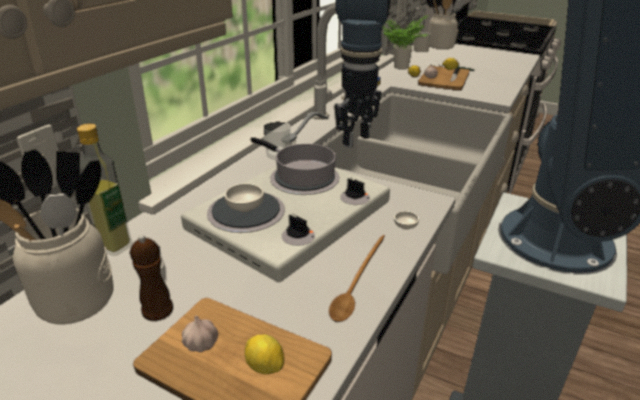

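View pics/top1.png

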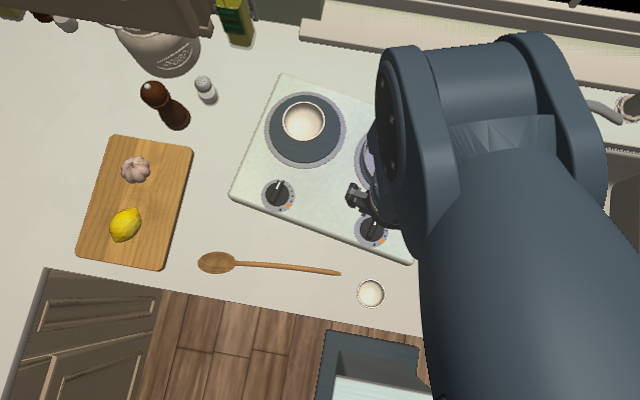

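The gripper hangs about 11 cm above the right knob, which is at (372,229) in the top view. I'll level it, centre it, and start down.

Emit:
send_rows([
  [0.4,0.28,1.5,0,0.6,0,-0.3],
  [0,0,2,0,0,0,-0.3],
  [0,0,1.5,0,0,0,-0.3],
  [0,0,0,0,0,0,-0.3],
])

```text
time: 5.4
eef_pos: [0.4376, 0.1373, 0.3076]
tool_rot: [0.102, 0.995, -0.0, -0.0]
wrist_force: [-0.1, -0.8, 0.2]
finger_gap: 0.65
```

```bash
python3 -c "
from h import *
rep(.094)"
```

```text
t 5.40 grasp [0.4375 0.1373 0.1526] yaw 2.9363 knob-angle-if-held 0.0243 tilt [-0.0009  0.0001] q1,q6 [0.304 0.509] F [-0.06 -0.79  0.18] T [-0.    -0.028 -0.014] gap 0.650
to-knob shift tool cm [-0.24  0.25  5.86] untilt deg [-0.01 -0.05  0.  ]
```

Emit:
send_rows([
  [-0.24,0.25,1.5,0,0,0,-0.3],
  [0,0,1.5,0,0,0,-0.3],
  [0,0,1.0,0,0,0,-0.3],
  [0,0,0,0,0,0,-0.3],
])

```text
time: 5.9
eef_pos: [0.4403, 0.1386, 0.2678]
tool_rot: [0.103, 0.995, 0.0, 0.0]
wrist_force: [0.4, 0.2, 0.6]
finger_gap: 0.652
```

```bash
python3 -c "
from h import *
rep(.094)
for n in ('top','scene'):
    cv2.imwrite(f'pics/{n}2.png',cv2.resize(cam(n)['image'][(180 if n=='top' else 120):270 if n=='top' else 220,300:440],None,fx=5,fy=5,interpolation=cv2.INTER_CUBIC))
"
```

```text
t 5.90 grasp [0.4403 0.1387 0.1128] yaw 2.9345 knob-angle-if-held 0.0261 tilt [0.0003 0.0009] q1,q6 [0.305 0.512] F [0.37 0.15 0.56] T [0.002 0.003 0.056] gap 0.652
to-knob shift tool cm [0.01 0.05 1.88] untilt deg [0.05 0.01 0.  ]
```

View pics/scene2.png

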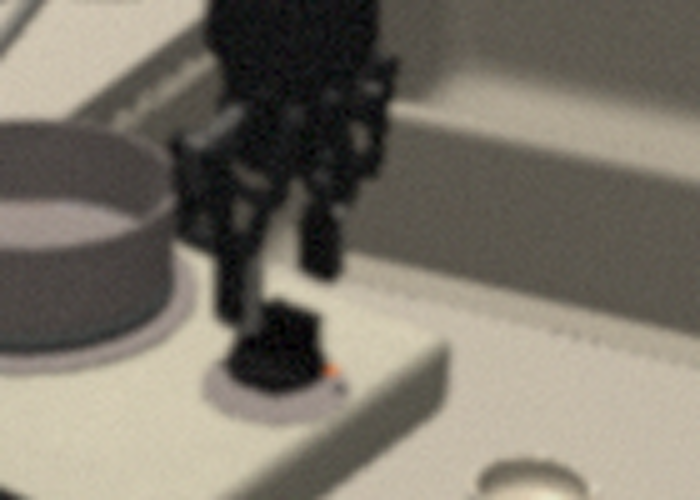

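View pics/top2.png

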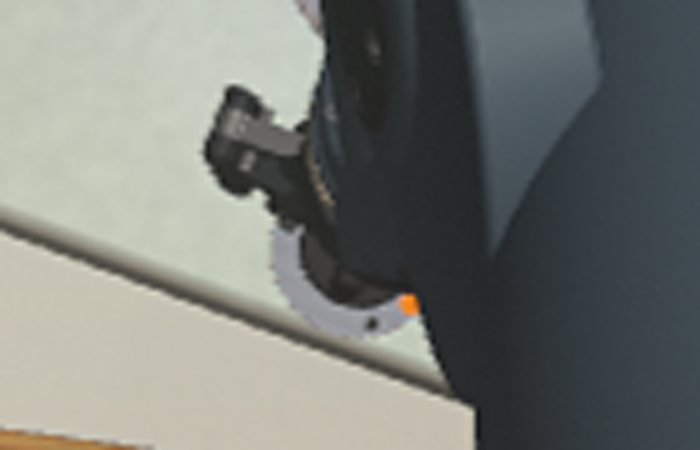

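The fingers straddle the bar; the dot is visible at about (365,194) in the scene view. I'll finish the descent and close part-way.

Emit:
send_rows([
  [0,0.05,1.0,0,0,0,-0.3],
  [0,0,0.9,0,0,0,-0.3],
  [0,0,0,0,0,0,0.4],
  [0,0,0,0,0,0,0.4],
  [0,0,0,0,0,0,0.55],
])

```text
time: 6.62
eef_pos: [0.4411, 0.1394, 0.2489]
tool_rot: [0.103, 0.995, 0.001, 0.001]
wrist_force: [0.2, 0.1, 0.4]
finger_gap: 0.224
```

```bash
python3 -c "
from h import *
rep(.094)"
```

```text
t 6.62 grasp [0.4415 0.1397 0.0939] yaw 2.9346 knob-angle-if-held 0.0259 tilt [0.0028 0.0017] q1,q6 [0.306 0.513] F [0.24 0.09 0.37] T [-0.008  0.021 -0.005] gap 0.224
to-knob shift tool cm [ 0.11 -0.06 -0.01] untilt deg [0.13 0.14 0.  ]
```

Emit:
send_rows([
  [0,0,0,0,0,0,0.65],
  [0,0,0,0,0,0,0.7],
])

```text
time: 6.88
eef_pos: [0.4411, 0.1394, 0.2492]
tool_rot: [0.103, 0.995, 0.001, 0.001]
wrist_force: [0.2, 0.7, 0.2]
finger_gap: 0.149
```

```bash
python3 -c "
from h import *
rep(.094)"
```

```text
t 6.88 grasp [0.4416 0.1397 0.0942] yaw 2.9346 knob-angle-if-held 0.0260 tilt [0.0031 0.0017] q1,q6 [0.306 0.513] F [0.18 0.69 0.22] T [-0.039  0.044 -0.063] gap 0.149
to-knob shift tool cm [ 0.12 -0.06  0.01] untilt deg [0.13 0.16 0.  ]
```

Emit:
send_rows([
  [0,0,0,0,0,0,0.8],
  [0,0,0,0,0,0,1],
  [0,0,0,0,0,0,1],
])

```text
time: 7.25
eef_pos: [0.4411, 0.1392, 0.2493]
tool_rot: [0.103, 0.995, 0.001, 0.002]
wrist_force: [0.4, -0.5, -0.1]
finger_gap: 0.128
```

```bash
python3 -c "
from h import *
rep(.094)"
```

```text
t 7.25 grasp [0.4416 0.1394 0.0943] yaw 2.9343 knob-angle-if-held 0.0263 tilt [0.0033 0.0012] q1,q6 [0.306 0.513] F [ 0.44 -0.52 -0.12] T [-0.2   0.03 -0.04] gap 0.128
to-knob shift tool cm [ 0.12 -0.03  0.03] untilt deg [0.11 0.17 0.  ]
```

Clean grip with no side load. I'll turn to about 0.4 rad, still short of the earliest possible stop, and watch the torque.

Emit:
send_rows([
  [0,0,0,0,0,3,1],
  [0,0,0,0,0,4,1],
  [0,0,0,0,0,4,1],
])

```text
time: 7.62
eef_pos: [0.441, 0.1391, 0.2493]
tool_rot: [0.201, 0.98, 0.001, 0.002]
wrist_force: [-0.6, -1.7, 1.4]
finger_gap: 0.128
```

```bash
python3 -c "
from h import *
rep(.094)"
```

```text
t 7.62 grasp [0.4415 0.1392 0.0943] yaw 2.7371 knob-angle-if-held 0.2235 tilt [0.0033 0.0006] q1,q6 [0.306 0.71 ] F [-0.64 -1.71  1.44] T [-0.356  0.115  0.044] gap 0.128
to-knob shift tool cm [ 0.12 -0.04  0.03] untilt deg [0.1  0.16 0.  ]
```

Emit:
send_rows([
  [0,0,0,0,0,4,1],
  [0,0,0,0,0,4,1],
  [0,0,0,0,0,4,1],
  [0,0,0,0,0,4,1],
])

```text
time: 8.12
eef_pos: [0.4409, 0.1389, 0.2493]
tool_rot: [0.34, 0.941, 0.0, 0.001]
wrist_force: [-0.7, -0.8, 0.7]
finger_gap: 0.128
```

```bash
python3 -c "
from h import *
rep(.094)"
```

```text
t 8.12 grasp [0.4413 0.1388 0.0943] yaw 2.4486 knob-angle-if-held 0.5120 tilt [ 0.003  -0.0003] q1,q6 [0.305 0.998] F [-0.7  -0.79  0.68] T [-0.277  0.104  0.082] gap 0.128
to-knob shift tool cm [ 0.11 -0.03  0.03] untilt deg [0.1  0.14 0.  ]
```

Emit:
send_rows([
  [0,0,0,0,0,1,1],
  [0,0,0,0,0,1,1],
])

```text
time: 8.38
eef_pos: [0.4408, 0.1389, 0.2493]
tool_rot: [0.356, 0.934, 0.0, 0.001]
wrist_force: [-0.4, -1.7, 1.1]
finger_gap: 0.126
```

```bash
python3 -c "
from h import *
rep()"
```

```text
t 8.38 grasp [0.4413 0.1388 0.0943] yaw 2.4135 knob-angle-if-held 0.5471 tilt [ 0.0029 -0.0003] q1,q6 [0.305 1.034] F [-0.37 -1.67  1.12] T [-0.335  0.083  0.044] gap 0.126
```

Emit:
send_rows([
  [0,0,0,0,0,1,1],
  [0,0,0,0,0,1,1],
])

```text
time: 8.62
eef_pos: [0.4408, 0.1388, 0.2493]
tool_rot: [0.373, 0.928, 0.0, 0.001]
wrist_force: [-1.6, -1.3, 1.0]
finger_gap: 0.127
```

```bash
python3 -c "
from h import *
rep()"
```

```text
t 8.62 grasp [0.4412 0.1387 0.0943] yaw 2.3775 knob-angle-if-held 0.5831 tilt [ 0.0028 -0.0005] q1,q6 [0.305 1.07 ] F [-1.57 -1.3   1.02] T [-0.36   0.121  0.095] gap 0.127
```

Emit:
send_rows([
  [0,0,0,0,0,1.5,1],
])

```text
time: 8.75
eef_pos: [0.4408, 0.1388, 0.2493]
tool_rot: [0.386, 0.923, 0.0, 0.001]
wrist_force: [0.2, -1.3, 0.8]
finger_gap: 0.126
```

```bash
python3 -c "
from h import *
rep()"
```

```text
t 8.75 grasp [0.4412 0.1387 0.0943] yaw 2.3498 knob-angle-if-held 0.6108 tilt [ 0.0029 -0.0005] q1,q6 [0.305 1.097] F [ 0.2  -1.26  0.8 ] T [-0.387  0.087  0.041] gap 0.126
```

Emit:
send_rows([
  [0,0,0,0,0,1.2,1],
])

```text
time: 8.88
eef_pos: [0.4408, 0.1388, 0.2494]
tool_rot: [0.396, 0.918, 0.0, 0.001]
wrist_force: [-0.7, -1.7, 1.8]
finger_gap: 0.125
```

```bash
python3 -c "
from h import *
rep()"
```

```text
t 8.88 grasp [0.4412 0.1387 0.0944] yaw 2.3273 knob-angle-if-held 0.6333 tilt [ 0.0028 -0.0005] q1,q6 [0.305 1.12 ] F [-0.69 -1.73  1.83] T [-0.394  0.088  0.044] gap 0.125
```

Emit:
send_rows([
  [0,0,0,0,0,1.2,1],
])

```text
time: 9.0
eef_pos: [0.4408, 0.1388, 0.2494]
tool_rot: [0.406, 0.914, 0.0, 0.001]
wrist_force: [-2.1, -1.6, 1.4]
finger_gap: 0.129
```

```bash
python3 -c "
from h import *
rep()"
```

```text
t 9.00 grasp [0.4412 0.1387 0.0944] yaw 2.3049 knob-angle-if-held 0.6557 tilt [ 0.0028 -0.0006] q1,q6 [0.305 1.142] F [-2.06 -1.57  1.43] T [-0.367  0.108  0.007] gap 0.129
```

Emit:
send_rows([
  [0,0,0,0,0,1.2,1],
])

```text
time: 9.12
eef_pos: [0.4407, 0.1388, 0.2493]
tool_rot: [0.416, 0.909, 0.0, 0.001]
wrist_force: [-0.5, -2.7, 1.6]
finger_gap: 0.125
```

```bash
python3 -c "
from h import *
rep()"
```

```text
t 9.12 grasp [0.4411 0.1387 0.0943] yaw 2.2825 knob-angle-if-held 0.6781 tilt [ 0.0027 -0.0007] q1,q6 [0.305 1.165] F [-0.54 -2.68  1.57] T [-0.405  0.177  0.074] gap 0.125
```

Emit:
send_rows([
  [0,0,0,0,0,1.2,1],
])

```text
time: 9.25
eef_pos: [0.4407, 0.1387, 0.2494]
tool_rot: [0.427, 0.904, 0.0, 0.001]
wrist_force: [-1.6, -0.4, 1.4]
finger_gap: 0.128
```

```bash
python3 -c "
from h import *
rep()"
```

```text
t 9.25 grasp [0.4411 0.1386 0.0944] yaw 2.2600 knob-angle-if-held 0.7005 tilt [ 0.0027 -0.0007] q1,q6 [0.305 1.187] F [-1.58 -0.44  1.43] T [-0.38   0.161  0.028] gap 0.128
```

Emit:
send_rows([
  [0,0,0,0,0,1.2,1],
])

```text
time: 9.38
eef_pos: [0.4407, 0.1388, 0.2493]
tool_rot: [0.437, 0.9, 0.0, 0.001]
wrist_force: [-0.8, -1.3, 1.8]
finger_gap: 0.128
```

```bash
python3 -c "
from h import *
rep()"
```

```text
t 9.38 grasp [0.4411 0.1387 0.0943] yaw 2.2376 knob-angle-if-held 0.7230 tilt [ 0.0027 -0.0007] q1,q6 [0.305 1.209] F [-0.78 -1.31  1.8 ] T [-0.353  0.178  0.021] gap 0.128
```

Emit:
send_rows([
  [0,0,0,0,0,1.2,1],
])

```text
time: 9.5
eef_pos: [0.4407, 0.1387, 0.2493]
tool_rot: [0.447, 0.895, 0.0, 0.001]
wrist_force: [-1.1, -1.5, 1.1]
finger_gap: 0.131
```

```bash
python3 -c "
from h import *
rep()"
```

```text
t 9.50 grasp [0.4411 0.1386 0.0943] yaw 2.2152 knob-angle-if-held 0.7454 tilt [ 0.0027 -0.0008] q1,q6 [0.305 1.232] F [-1.1  -1.5   1.14] T [-0.405  0.179  0.053] gap 0.131
```

Emit:
send_rows([
  [0,0,0,0,0,1.2,1],
])

```text
time: 9.62
eef_pos: [0.4407, 0.1387, 0.2493]
tool_rot: [0.457, 0.89, 0.0, 0.001]
wrist_force: [-1.1, -1.1, 1.1]
finger_gap: 0.126
```

```bash
python3 -c "
from h import *
rep()"
```

```text
t 9.62 grasp [0.4411 0.1386 0.0943] yaw 2.1928 knob-angle-if-held 0.7678 tilt [ 0.0026 -0.0008] q1,q6 [0.305 1.254] F [-1.05 -1.11  1.07] T [-0.419  0.205  0.154] gap 0.126
```

Emit:
send_rows([
  [0,0,0,0,0,0,1],
])

```text
time: 9.75
eef_pos: [0.4407, 0.1387, 0.2493]
tool_rot: [0.457, 0.889, 0.0, 0.001]
wrist_force: [0.1, -1.8, 0.6]
finger_gap: 0.127
```

```bash
python3 -c "
from h import *
rep()"
```

```text
t 9.75 grasp [0.4411 0.1386 0.0943] yaw 2.1924 knob-angle-if-held 0.7682 tilt [ 0.0026 -0.0009] q1,q6 [0.305 1.255] F [ 0.08 -1.82  0.59] T [-0.437  0.176  0.058] gap 0.127
```

Emit:
send_rows([
  [0,0,0,0,0,0.8,1],
])

```text
time: 9.88
eef_pos: [0.4407, 0.1387, 0.2493]
tool_rot: [0.463, 0.886, 0.0, 0.001]
wrist_force: [-0.5, -1.8, 1.8]
finger_gap: 0.126
```

```bash
python3 -c "
from h import *
rep()"
```

```text
t 9.88 grasp [0.4411 0.1386 0.0943] yaw 2.1780 knob-angle-if-held 0.7826 tilt [ 0.0026 -0.0009] q1,q6 [0.305 1.269] F [-0.5  -1.76  1.8 ] T [-0.471  0.285  0.181] gap 0.126
```

Emit:
send_rows([
  [0,0,0,0,0,0,1],
])

```text
time: 10.0
eef_pos: [0.4407, 0.1387, 0.2493]
tool_rot: [0.463, 0.886, 0.0, 0.001]
wrist_force: [0.2, -1.9, 1.6]
finger_gap: 0.126
```

```bash
python3 -c "
from h import *
rep()"
```

```text
t 10.00 grasp [0.441  0.1386 0.0943] yaw 2.1778 knob-angle-if-held 0.7828 tilt [ 0.0025 -0.001 ] q1,q6 [0.305 1.269] F [ 0.16 -1.92  1.59] T [-0.483  0.221  0.184] gap 0.126
```

Emit:
send_rows([
  [0,0,0,0,0,0.5,1],
])

```text
time: 10.12
eef_pos: [0.4406, 0.1387, 0.2494]
tool_rot: [0.467, 0.884, 0.0, 0.001]
wrist_force: [-0.6, -2.0, 1.3]
finger_gap: 0.126
```

```bash
python3 -c "
from h import *
rep()"
```

```text
t 10.12 grasp [0.441  0.1386 0.0944] yaw 2.1690 knob-angle-if-held 0.7915 tilt [ 0.0026 -0.0009] q1,q6 [0.306 1.278] F [-0.57 -2.02  1.3 ] T [-0.573  0.261  0.296] gap 0.126
```

The torque rises steadily (0.05, 0.18, then 0.30 N m) at about 0.77 rad, so this is the stop. I'll ease off a degree and press in gently.

Emit:
send_rows([
  [0,0,0,0,0,-1.2,1],
  [0,0,0.25,0,0,0,1],
  [0,0,0.2,0,0,0,1],
])

```text
time: 10.5
eef_pos: [0.4406, 0.1387, 0.2452]
tool_rot: [0.457, 0.889, 0.0, 0.002]
wrist_force: [-2.2, -1.8, 6.5]
finger_gap: 0.124
```

```bash
python3 -c "
from h import *
rep()"
```

```text
t 10.50 grasp [0.4411 0.1386 0.0902] yaw 2.1917 knob-angle-if-held 0.7689 tilt [ 0.003  -0.0007] q1,q6 [0.305 1.255] F [-2.23 -1.8   6.5 ] T [-0.548  0.45   0.044] gap 0.124
```

Emit:
send_rows([
  [0,0,0.15,0,0,0,1],
  [0,0,0.15,0,0,0,1],
])

```text
time: 10.75
eef_pos: [0.4406, 0.1387, 0.2427]
tool_rot: [0.457, 0.889, 0.001, 0.002]
wrist_force: [-2.6, -2.9, 8.2]
finger_gap: 0.129
```

```bash
python3 -c "
from h import *
rep()"
```

```text
t 10.75 grasp [0.4411 0.1386 0.0877] yaw 2.1924 knob-angle-if-held 0.7682 tilt [ 0.0034 -0.0005] q1,q6 [0.305 1.254] F [-2.58 -2.89  8.23] T [-0.509  0.593 -0.01 ] gap 0.129
```

Emit:
send_rows([
  [0,0,0.08,0,0,0,1],
  [0,0,0.05,0,0,0,1],
])

```text
time: 11.0
eef_pos: [0.4405, 0.1386, 0.2421]
tool_rot: [0.457, 0.89, 0.001, 0.002]
wrist_force: [-2.5, -2.4, 8.3]
finger_gap: 0.127
```

```bash
python3 -c "
from h import *
rep()"
```

```text
t 11.00 grasp [0.4411 0.1386 0.0871] yaw 2.1931 knob-angle-if-held 0.7675 tilt [ 0.004  -0.0001] q1,q6 [0.305 1.254] F [-2.46 -2.45  8.33] T [-0.525  0.588 -0.015] gap 0.127
```

Emit:
send_rows([
  [0,0,0.08,0,0,0,1],
  [0,0,0.04,0,0,0,1],
])

```text
time: 11.25
eef_pos: [0.4404, 0.1385, 0.2418]
tool_rot: [0.456, 0.89, 0.001, 0.002]
wrist_force: [-2.6, -2.5, 8.7]
finger_gap: 0.125
```

```bash
python3 -c "
from h import *
rep(); rep()"
```

```text
t 11.25 grasp [0.4411 0.1386 0.0868] yaw 2.1936 knob-angle-if-held 0.7670 tilt [0.0046 0.0003] q1,q6 [0.305 1.253] F [-2.58 -2.51  8.7 ] T [-0.518  0.697 -0.043] gap 0.125
t 11.25 grasp [0.4411 0.1386 0.0868] yaw 2.1936 knob-angle-if-held 0.7670 tilt [0.0046 0.0003] q1,q6 [0.305 1.253] F [-2.58 -2.51  8.7 ] T [-0.518  0.697 -0.043] gap 0.125
```

Emit:
send_rows([
  [0,0,0.06,0,0,1.5,1],
  [0,0,0.06,0,0,1.0,1],
])

```text
time: 11.5
eef_pos: [0.4402, 0.1384, 0.2417]
tool_rot: [0.476, 0.879, 0.002, 0.002]
wrist_force: [-3.4, -2.6, 12.9]
finger_gap: 0.124
```

```bash
python3 -c "
from h import *
rep(.0865)"
```

```text
t 11.50 grasp [0.4411 0.1385 0.0867] yaw 2.1495 knob-angle-if-held 0.8111 tilt [0.0054 0.0006] q1,q6 [0.305 1.297] F [-3.44 -2.61 12.93] T [-0.59   0.915  0.007] gap 0.124
to-knob shift tool cm [ 0.1  -0.02  0.02] untilt deg [0.28 0.14 0.  ]
```

The torque is near zero beyond the stop angle, so the knob is under the stop and fully in. I'll keep turning with a light downward hold.

Emit:
send_rows([
  [0,0,0.03,0,0,3,1],
  [0,0,0.03,0,0,3,1],
  [0,0,0.03,0,0,3,1],
  [0,0,0.03,0,0,3,1],
])

```text
time: 12.0
eef_pos: [0.4398, 0.1382, 0.2421]
tool_rot: [0.567, 0.823, 0.002, 0.002]
wrist_force: [-4.1, -2.8, 7.9]
finger_gap: 0.129
```

```bash
python3 -c "
from h import *
rep(.0865)"
```

```text
t 12.00 grasp [0.4407 0.1384 0.0871] yaw 1.9350 knob-angle-if-held 1.0256 tilt [0.0063 0.001 ] q1,q6 [0.305 1.511] F [-4.07 -2.85  7.93] T [-0.565  0.709  0.12 ] gap 0.129
to-knob shift tool cm [ 0.1  -0.01  0.06] untilt deg [0.36 0.08 0.  ]
```

Emit:
send_rows([
  [0,0,0.08,0,0,3,1],
  [0,0,0.06,0.1,0,3,1],
  [0,0,0.05,0,0,3,1],
])

```text
time: 12.38
eef_pos: [0.4397, 0.1382, 0.2418]
tool_rot: [0.632, 0.775, 0.002, 0.002]
wrist_force: [-4.1, -3.6, 10.7]
finger_gap: 0.125
```

```bash
python3 -c "
from h import *
rep(.0865)"
```

```text
t 12.38 grasp [0.4406 0.1383 0.0868] yaw 1.7738 knob-angle-if-held 1.1868 tilt [0.0059 0.001 ] q1,q6 [0.305 1.673] F [-4.14 -3.58 10.7 ] T [-0.65   0.918  0.016] gap 0.125
to-knob shift tool cm [ 0.1  -0.01  0.03] untilt deg [0.34 0.01 0.  ]
```

Emit:
send_rows([
  [0,0,0.05,0,0,3.5,1],
  [0,0,0.05,0.1,0,3.5,1],
  [0,0,0.05,0,0,3.5,1],
  [0,0,0.05,0.1,0,3.5,1],
  [0,0,0.05,0,0,3.5,1],
  [0,0,0.05,0.1,0,3.5,1],
])

```text
time: 13.12
eef_pos: [0.4395, 0.138, 0.2418]
tool_rot: [0.766, 0.643, 0.002, 0.0]
wrist_force: [-2.0, -2.9, 9.4]
finger_gap: 0.128
```

```bash
python3 -c "
from h import *
rep(.0865)"
```

```text
t 13.12 grasp [0.44   0.1383 0.0868] yaw 1.3972 knob-angle-if-held 1.5634 tilt [0.0035 0.0019] q1,q6 [0.304 2.048] F [-1.99 -2.87  9.39] T [-0.707  0.436  0.062] gap 0.128
to-knob shift tool cm [0.11 0.01 0.03] untilt deg [ 0.18 -0.14  0.  ]
```

Emit:
send_rows([
  [0,0,0.05,0,0,4,1],
  [0,0,0.05,0,0,4,1],
  [0,0,0.05,0,0,4,1],
  [0,0,0.05,0,0,4,1],
  [0,0,0.05,0,0,4,1],
  [0,0,0.05,0,0,3.5,1],
])

```text
time: 13.88
eef_pos: [0.4388, 0.1379, 0.2418]
tool_rot: [0.883, 0.469, 0.003, -0.0]
wrist_force: [-3.7, -2.4, 10.7]
finger_gap: 0.123
```

```bash
python3 -c "
from h import *
rep(.0865)
t=cam('top'); s=cam('scene')
cv2.imwrite('pics/t3.png',t['image']);cv2.imwrite('pics/s3.png',cv2.resize(s['image'][130:220,300:440],None,fx=5,fy=5,interpolation=cv2.INTER_CUBIC))
"
```

```text
t 13.88 grasp [0.4395 0.1384 0.0868] yaw 0.9756 knob-angle-if-held 1.9850 tilt [0.0049 0.0033] q1,q6 [0.304 2.47 ] F [-3.72 -2.44 10.68] T [-0.597  0.859  0.013] gap 0.123
to-knob shift tool cm [0.12 0.01 0.03] untilt deg [ 0.13 -0.32  0.  ]
```

View pics/t3.png

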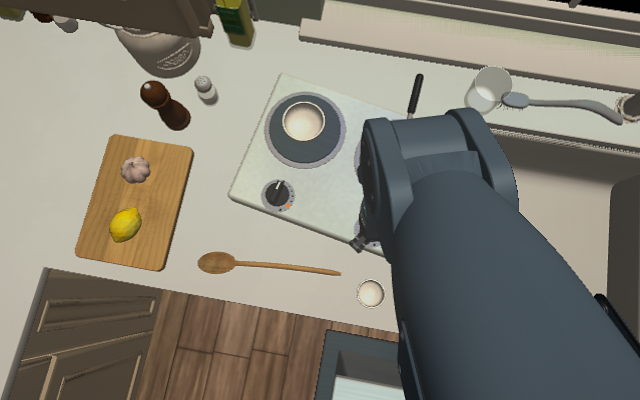

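View pics/s3.png

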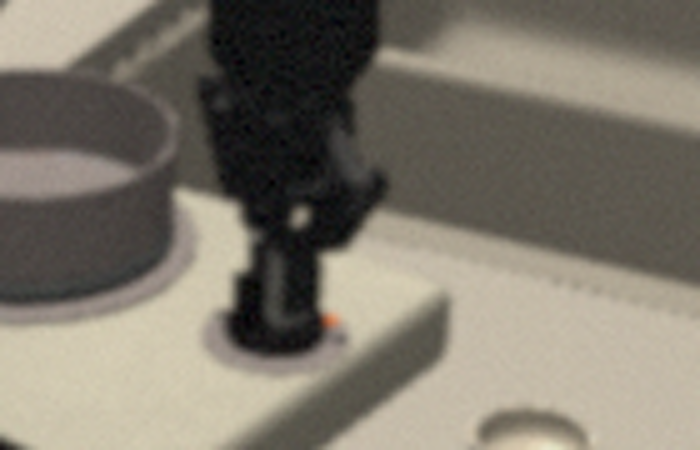

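Emit:
send_rows([
  [0,0,0.05,0,0,0.9,1],
  [0,0,-0.2,0,0,0,1],
  [0,0,-0.2,0,0,0,1],
  [0,0,-0.15,0,0,0,1],
])

```text
time: 14.48
eef_pos: [0.4385, 0.1378, 0.2482]
tool_rot: [0.887, 0.462, 0.004, -0.0]
wrist_force: [-1.8, -1.9, 4.6]
finger_gap: 0.129
```

```bash
python3 -c "
from h import *
rep(.094)"
```

```text
t 14.47 grasp [0.4395 0.1384 0.0932] yaw 0.9610 knob-angle-if-held 1.9996 tilt [0.006  0.0039] q1,q6 [0.304 2.485] F [-1.8  -1.93  4.62] T [-0.496  0.404 -0.02 ] gap 0.129
to-knob shift tool cm [ 0.12  0.02 -0.07] untilt deg [ 0.15 -0.38  0.  ]
```

Emit:
send_rows([
  [0,0,0,0,0,0,0.4],
  [0,0,0,0,0,0,0.1],
  [0,0,0,0,0,0,-0.2],
  [0,0,-2,0,0,0,-0.2],
  [0,0,-3,0,0,0,-0.2],
  [0,0,-3,0,0,0,-0.2],
  [0,0,-3,0,0,0,-0.2],
  [0,0,-3,0,0,0,-0.2],
])

```text
time: 15.48
eef_pos: [0.4374, 0.1374, 0.3893]
tool_rot: [0.886, 0.463, 0.001, -0.002]
wrist_force: [-0.3, 0.1, -0.3]
finger_gap: 0.601
```

```bash
python3 -c "
from h import *
rep(.094)
t=cam('top'); s=cam('scene')
cv2.imwrite('pics/t4.png',t['image']);cv2.imwrite('pics/s4.png',cv2.resize(s['image'][130:220,300:440],None,fx=5,fy=5,interpolation=cv2.INTER_CUBIC))
"
```

```text
t 15.47 grasp [0.4375 0.1381 0.2343] yaw 0.9623 knob-angle-if-held 1.9983 tilt [0.0008 0.0043] q1,q6 [0.303 2.483] F [-0.33  0.06 -0.32] T [ 0.002 -0.015  0.025] gap 0.601
to-knob shift tool cm [ 0.2   0.19 14.03] untilt deg [-0.1  -0.23  0.  ]
```

View pics/t4.png

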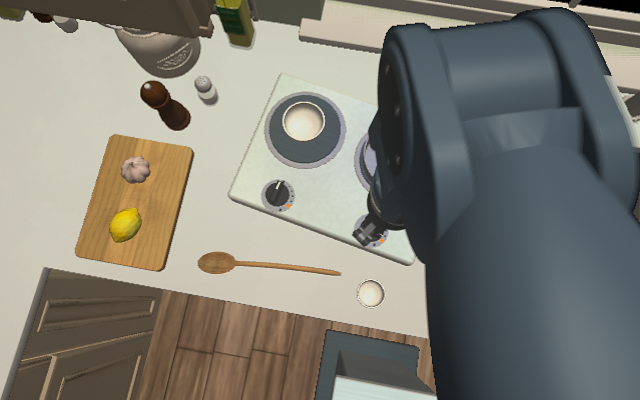

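View pics/s4.png

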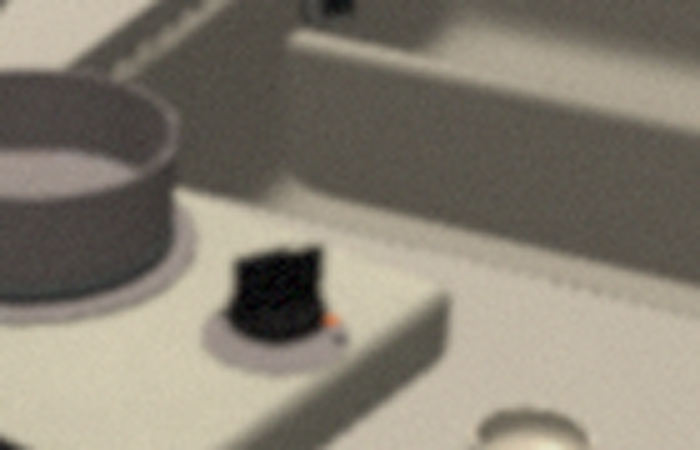

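The knob is standing out again. I'll move the arm aside to check the pointer from above.

Emit:
send_rows([
  [-4,1.6,0,0,0,0,-0.2],
  [-4,1.6,0,0,0,0,-0.2],
  [-4,1.6,0,0,0,0,-0.2],
  [-4,1.6,0,0,0,0,-0.2],
  [-4,1.6,0,0,0,0,-0.2],
  [-4,1.6,0,0,0,0,-0.2],
  [-4,1.6,0,0,0,0,-0.2],
  [-4,1.6,0,0,0,0,-0.2],
])

```text
time: 16.58
eef_pos: [0.3588, -0.2052, 0.3831]
tool_rot: [0.885, 0.466, 0.003, -0.003]
wrist_force: [0.8, 1.1, 0.1]
finger_gap: 0.598
```

```bash
python3 -c "
from h import *
rep()
t=cam('top')
cv2.imwrite('pics/t5.png',t['image']);cv2.imwrite('pics/t5k.png',cv2.resize(t['image'][200:260,335:415],None,fx=10,fy=10,interpolation=cv2.INTER_CUBIC))
"
```

```text
t 16.57 grasp [ 0.3593 -0.204   0.2281] yaw 0.9695 knob-angle-if-held 1.9911 tilt [0.0033 0.0077] q1,q6 [-0.522  1.65 ] F [0.79 1.08 0.08] T [-0.035 -0.005 -0.006] gap 0.598
```

View pics/t5.png

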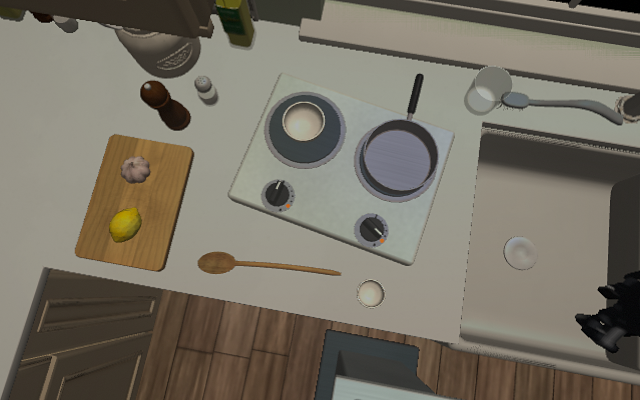

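View pics/t5k.png

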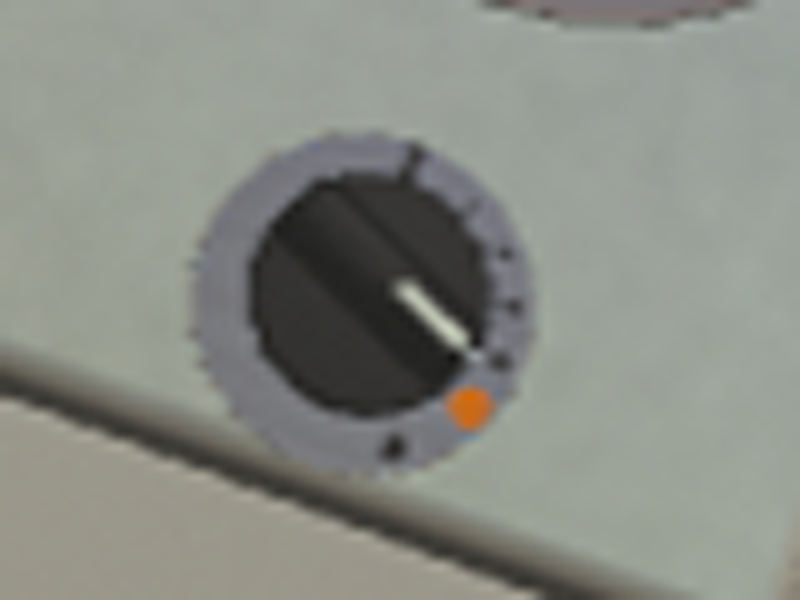

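```bash
python3 -c "
from h import *
t=cam('top'); f=lambda uv,z: ray(t,np.array(uv)/10+[335,200]-.45,z)[:2]
# pointer stripe by brightness
im=cv2.cvtColor(t['image'],cv2.COLOR_BGR2GRAY)[222:242,368:386].astype(float)
hs=cv2.cvtColor(t['image'],cv2.COLOR_BGR2HSV)[222:242,368:386]
m=(im>105)&(hs[...,1]<70)
print((m*im).astype(int)[3:18])
a,b=f((400,285),.1),f((475,352),.1); v=b-a
print('pointer len',np.linalg.norm(v),'yaw',np.arctan2(v[1],v[0]))
o,_=orange(t,(374,232,390,248)); c=f((364,303),.0555); c2=f((370,293),.072); w=ray(t,o,.0566)[:2]
for cc in (c,c2,K): print('centre',cc,'dot r',np.linalg.norm(w-cc),'dot yaw',np.arctan2(*(w-cc)[::-1]))
print('expected pointer tip', proj(t,[[*(K+.022*np.array([np.cos(HY-2),np.sin(HY-2)])),.1],[*K,.1]]), 'stripe mid->axis yaw',np.arctan2(*(((a+b)/2)-K)[::-1]),'HY-2',HY-2)
"
```

```text
[[  0   0   0   0   0   0   0   0   0   0   0   0   0   0   0   0   0   0]
 [  0   0   0   0   0   0   0   0   0   0   0   0   0   0   0   0 124 123]
 [  0   0   0   0   0   0   0   0   0   0   0   0   0   0   0   0   0 122]
 [  0   0   0   0   0   0   0 132 114   0   0   0   0   0   0   0   0 122]
 [  0   0   0   0   0   0   0 161 188 111   0   0   0   0   0   0   0 121]
 [  0   0   0   0   0   0   0   0 158 186 110   0   0   0   0   0   0   0]
 [  0   0   0   0   0   0   0   0   0 157 186 111   0   0   0   0 109 113]
 [  0   0   0   0   0   0   0   0   0   0 158 196 144   0   0   0   0 120]
 [  0   0   0   0   0   0   0   0   0   0   0 157 197 140   0   0 122 119]
 [  0   0   0   0   0   0   0   0   0   0   0   0 136 133   0   0 123 120]
 [  0   0   0   0   0   0   0   0   0   0   0   0   0   0 149 117   0   0]
 [  0   0   0   0   0   0   0   0   0   0   0   0   0   0 114 110   0   0]
 [  0   0   0   0   0   0   0   0   0   0   0   0   0   0 122 122 116 109]
 [  0   0   0   0   0   0   0   0   0   0   0   0   0 123 122 121 120 119]
 [  0   0   0   0   0   0   0   0   0   0   0   0   0   0   0   0 118 117]]
pointer len 0.018737113609520913 yaw -2.13590633768794
centre [0.44028284 0.13877624] dot r 0.02909074667122151 dot yaw -2.192007291987354
centre [0.43989254 0.13926848] dot r 0.029270088621084458 dot yaw -2.171374689721377
centre [0.4403 0.1393] dot r 0.029528069671739165 dot yaw -2.1821560022572966
expected pointer tip [[381.57342071 234.82362085]
 [373.129077   226.5857816 ]] stripe mid->axis yaw -2.1570913898849007 HY-2 -2.181
```

```bash
python3 -c "
from h import *
a=cv2.imread('pics/top0.png').astype(int);b=cam('top')['image'].astype(int)
d=np.abs(a-b).max(2)
for n,(x0,y0,x1,y1) in dict(pan=(350,65,450,200),bowl=(265,90,345,168),Lknob=(260,175,300,215),Rknob=(350,208,395,252)).items(): print(n,(d[y0:y1,x0:x1]>40).sum())
t=cam('top'); p=[ray(t,u,.1)[:2] for u in [(375.5,226),(380.5,231)]]; print(np.arctan2(*(p[1]-p[0])[::-1]))
from cell import hand_in; print(hand_in())
"
```

```text
pan 0
bowl 0
Lknob 0
Rknob 47
-2.1944849623750526
the job is handed in; nothing more can be done
None
```

The hotplate under the saucepan is switched on: its right knob is at the orange dot and standing out again. I handed the job in at about 16.7 s, well inside the 48 s limit; no verdict is reported.

- **What I did:** I turned the right knob clockwise and felt its stop at about 0.77 rad, with torque reaching about 0.30 N m. I eased off and pressed it in about 7.5 mm (highest reading about 13 N). I held it in while turning to 2.00 rad, let it rise, released it and moved the arm away.
- **Pointer:** It points at a yaw of about -2.19 rad in the picture, against -2.18 for the dot. The tool angle while I held the knob agrees (2.00 rad). One rougher reading by eye differed by about 0.05 rad.
- **Knob out:** After I let go, the scene picture shows the knob standing out. I judged this by eye.
- **Everything else:** Comparing the top picture before and after shows no changed pixels around the saucepan, bowl or left knob.
- **Disagreement:** The two cameras differed by about 3 mm on where the hob is. The grip closed with no side load, so it did not affect the job.

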